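# Open the filter of a goldsmith's dust extractor

## Task

Open the small dust extractor on the goldsmith's bench for a filter change: press the orange snap tab fully in with the fingertips so that it stays in, then push the released blue cover from behind along its rails, past the tab, until the filter opening is completely uncovered, leaving the cover lying flat on the rails. Only press and push: do not lift the cover, and leave the brass cone, the jar and the steel block where they stand. Finish with the hand clear.

Things in the scene. Friction and masses are not known exactly. Their poses are not given: they have to be found in the camera images.
- extractor: Dust extractor: grey box fixed to the bench, 140 (x) x 265 (y) mm, flat top (deck) 60 mm up; origin at the centre of its underside, z up. The cover slides along its +y. From -y to +y: bare deck (y -132 to -78 mm, finger room behind the cover), seat with the cover over the filter, snap tab, landing, end stop. Two rails (x 44 to 56 mm each side, top 66 mm up) run under the cover.
- opening (a point): Middle of the filter opening at deck height, in the seat: a well 80 (x) x 76 (y) mm, 10 mm deep, with a pleated yellow filter. Fixed at (0, -32.5, 60) mm in the extractor's frame. Beside the seat, lips hold the cover's side flanges down: they start 50 mm from the middle line, tops 79 mm up; beside the landing only side guides, 56 mm from the middle line, 72 mm up.
- end_stop (a point): Middle of the top edge of the stop that closes the landing, on its face towards the cover: (0, 120.5, 74) mm in the extractor's frame. The cover meets it 108 mm from its seat.
- filter_cover: Blue plastic cover, about 0.18 kg, loose on the rails: side flanges 110 (x) x 90 (y) x 6 mm, raised cap 90 x 90 mm, 24 mm high in all; origin at the centre of its underside, axes as the extractor's. Starts at about (0, -33, 66) mm in the extractor's frame. The tab blocks it within about 3 mm until pressed in; then it slides to +y with a few N. The opening is uncovered after 83 mm.
- cover_back (a point): Point to push: on the middle of the cover's upright back face (90 mm wide, 24 mm high), 45 mm to -y of the cover's origin and 15 mm above its underside, so 81 mm above the bench. Push along the extractor's +y.
- snap_tab (a joint): Travel of the orange snap tab straight down into the deck, m: 0 to 0.003 at the start (out, blocking the cover), 0.014 fully in, against a hard stop. It resists with about 4 N over the whole way, has no return spring and stays where it is left. The cover passes freely above it from 0.012 on.
- tab_top (a point): Point to press: on the tab's flat top, which is 30 (x) x 44 (y) mm, 3 mm to +y of its middle; at (0, 39.5) mm in the extractor's frame, 27 mm from the seated cover's front face. Moves with the tab: 78 mm above the bench when fully out, 64 mm when in (4 mm above the deck). The cover's top is at 90 mm.
- ring_cone: Bystander: loose brass ring cone on a round foot, 56 mm across, 87 mm tall; origin at the centre of its underside.
- flux_jar: Bystander: loose amber glass jar, 48 mm across, 60 mm tall; origin at the centre of its underside.
- dapping_block: Bystander: loose steel cube of 45 mm side; origin at the centre of its underside.
There are look-alikes about, which are no part of the job. Of the things like the filter_cover, leave any that is brown, green or turquoise; of the rest the smaller one is meant.

How it is judged (in metres and radians):
On the way, in this order (a step that is already met when the one before it is completed fails the run):
1. the snap tab is pressed in while the cover is still on its seat (value of joint snap_tab above 0.012 m and y of filter_cover in the frame of extractor below -0.026 m), for 0.1 s.
2. the cover is pushed along until the filter opening is uncovered (y of filter_cover in the frame of extractor above 0.0505 m and value of joint snap_tab above 0.011 m), for 0.1 s.
At the end, for the whole second after the job is handed in: The tab is still in (at least 11 mm); the cover rests flat (within 0.06 rad, within 3 mm of rail height) on the rails, at least 83 mm along from the middle of its seat, so that the filter opening is uncovered; bystanders within 15 mm of their start (all of step 2 and z of filter_cover in the frame of extractor between 0.063 and 0.069 m and angle between filter_cover's own z axis and vertical below 0.06 rad and linear speed of filter_cover below 0.02 m/s and distance of each of ring_cone, flux_jar, dapping_block from where it was at the start of the episode below 0.015 m); the robot touches nothing.
It fails at once if the cover is lifted more than 8 mm off its rails (z of filter_cover in the frame of extractor above 0.074 m).
It fails at once if a bystander is moved more than 15 mm or lifted (distance of any of ring_cone, flux_jar, dapping_block from where it was at the start of the episode above 0.015 m).
It also fails if it takes over 38 s, if anything falls off the work surface, if the arm or the gripper's body presses on something with over 40 N, if the wrist force passes 120 N, or if a joint passes its speed limit or range.

## Robot

A 7-joint arm with a two-finger parallel gripper is mounted at the origin on the work surface. World frame = base frame: x ahead of the robot, y to its left, z up, the work surface at z = 0. Lengths are in mm, angles in rad, forces in N, time in s.
With the tool pointing down it reaches from about 400 to 875 mm from the base axis. Payload 6.5 kg.
Tool frame: the origin (TCP) lies midway between the tips of the shut fingers; the grasp point (between the pads) lies behind it (ctrl.tcp_to_grasp is the z of the grasp point in the tool frame, in mm); z points along the fingers, y is the line along which they close (so a half turn about z gives the same grasp; the last joint's range is limited). The gripper opens to 85 mm and grips with 20 to 120 N. Pads are 22 mm wide; open, the fingers measure 114 mm over their backs; the gripper's body (76 mm by 85 mm) begins 54 mm behind the grasp point. The pads swing forward as they close: fully open they stand 13 mm farther back than shut.
Start: joints at [-1.256, 0.536, -0.004, 1.538, 0.003, 1.067, -0.071], TCP at [241.576, 603.433, 231.29] pointing down, gripper open.
Joint ranges: [-2.7, 2.7], [-0.37, 2.16], [-1.27, 1.26], [0.24, 2.4], [-1.31, 4.45], [0.19, 1.91], [-2.76, 2.76]. Speed limits (rad/s): [2.39, 2.39, 3.14, 3.14, 3.14, 3.14, 3.14].

## Interface

Orientations are given as a unit quaternion [w, x, y, z].
In Python, from bench import ctrl, hand, kin, optics, ticket, sensors gives the robot as it stands. Calls block until the motion is done:
- ctrl.reach(position, orientation): joint-space move of the TCP to a pose.
- ctrl.move_linear(position, vel=150, frame=None): straight line of the TCP; frame=None keeps the orientation; vel is the mean speed in mm/s.
- ctrl.set_joints(angles): joint-space move.
- hand.command_gripper(opening, newtons=None): opening from 0.0 (shut) to 1.0 (fully open); newtons is the grip in N (None keeps the last); returns when the fingers have stopped.
- ctrl.sleep(seconds).
- kin.ik(position, orientation): joint angles nearest the present ones, or None.
- optics.camera(name): name is "scene" or "top"; returns the picture (400x640x3 uint8, red, green, blue); there is no depth.
- optics.camera_params(name): a dict with "intrinsics" (3x3 intrinsics, pixels), "xyz" and "attitude" of the camera in the world. Camera axes: x right, y down, z forward; pixel columns grow to the right and rows downward; lengths in mm; the calibration is good to about 2 mm. A picture is of the moment at which its call begins. camera_params takes no time and is no camera call.
A pose or a line that the arm cannot do raises ctrl.Unreachable and nothing moves.
- ticket.hand_in(): hands the job in; it is judged then, once.
Readings, each from a call of its own:
- sensors.get_time_s(): time.
- sensors.get_joint_pos(): joint angles.
- sensors.get_qd(): joint speeds.
- sensors.get_joint_efforts(): joint torques, N m.
- sensors.get_tcp_pos(): TCP position.
- sensors.get_ee_rot(): TCP orientation.
- sensors.get_contact_force(): force on the tool from outside, world axes, zero at the start.
- sensors.get_wrist_torque(): the same for the moment, N m.
- sensors.get_opening(): opening from 0.0 (shut) to 1.0 (fully open).
- sensors.get_grasp_force(): force on a finger pad.
Only numpy, scipy, OpenCV 4.12 (cv2) and the standard library are available. Lean on these libraries where they do the work, as an engineer would, in place of code of your own. Each camera call takes 0.05 s, during which the arm holds its last target. There are 200 camera calls.

## Working session

There is one attempt and no reset: what is moved stays moved. The work goes in short steps, each a Python script; the robot and the scene stay as the last script left them, time stands still between calls to the robot, and variables do not carry over. Pictures are saved under pics/ and viewed, at most 10 in all, crops included, and the job is handed in when it is done.

```bash
mkdir -p pics; ls
python3 - <<'E'
from bench import ctrl, hand, kin, optics, ticket, sensors
import cv2
for n in("scene","top"):
    cv2.imwrite(f"pics/{n}0.png",optics.camera(n)[:,:,::-1]); p=optics.camera_params(n); print(n,p)
print(sensors.get_time_s(),sensors.get_ee_rot(),ctrl.tcp_to_grasp)
E
```

```text
pics
scene {'intrinsics': array([[394.61441185,   0.        , 317.32214431],
       [  0.        , 394.61441185, 200.22082349],
       [  0.        ,   0.        ,   1.        ]]), 'xyz': array([1293.17608056, -308.17823763,  598.5848641 ]), 'attitude': array([-0.36533766,  0.73576684,  0.50564052, -0.26363463])}
top {'intrinsics': array([[404.01582062,   0.        , 316.92807908],
       [  0.        , 404.01582062, 196.59011493],
       [  0.        ,   0.        ,   1.        ]]), 'xyz': array([ 448.66500563,  -79.40281199, 1019.55429951]), 'attitude': array([-0.06691158,  0.70997364, -0.6987484 ,  0.05666518])}
0.1 [-1.06198121e-04  1.89228860e-01  9.81932684e-01 -7.94085079e-04] -18.700000000000003
```

View pics/scene0.png

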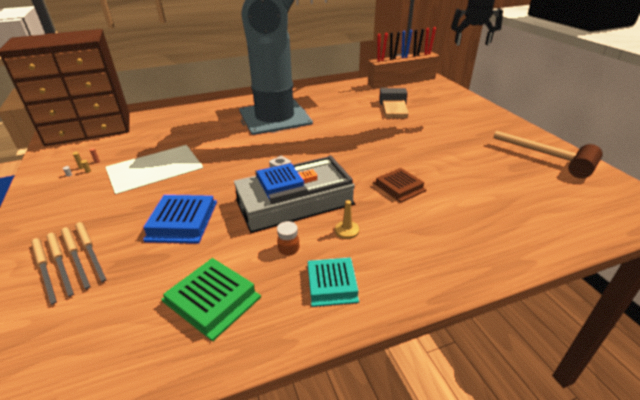

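View pics/top0.png

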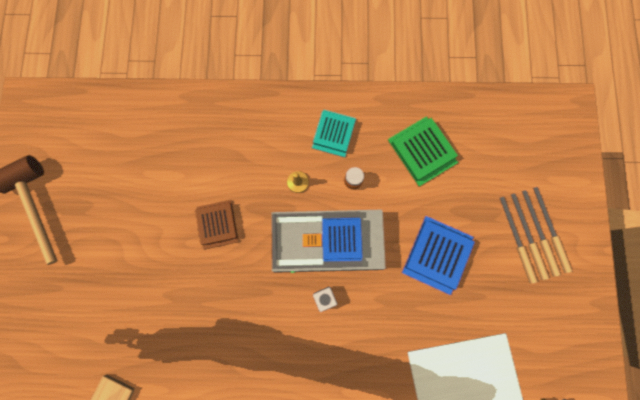

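The scene has these cover-like things (top view pixels):
- small blue on the extractor (343,240)
- large blue loose (440,255)
- green (424,150)
- turquoise (335,132)
- brown (217,223)

The small blue one on the extractor is the one meant. The orange tab is at (313,240), the cone at (298,182), the jar at (354,178) and the block at (325,299). I'll check this in a close crop.

```bash
cat > h.py <<'E'
import numpy as np, cv2
from scipy.spatial.transform import Rotation as R
from bench import ctrl, hand, kin, optics, ticket, sensors
def cam(n):
    p=optics.camera_params(n); q=p["attitude"]; return p["intrinsics"],p["xyz"],R.from_quat(q,scalar_first=True)
def px2w(n,u,v,z):
    K,c,r=cam(n); d=r.apply(np.linalg.solve(K,[u,v,1])); return c+d*(z-c[2])/d[2]
def w2px(n,P):
    K,c,r=cam(n); a=K@r.inv().apply(np.array(P)-c); return a[:2]/a[2]
E
python3 - <<'E'
from h import *
im=cv2.imread("pics/top0.png")[165:315,255:400]
cv2.imwrite("pics/top_c.png",cv2.resize(im,(580,600),interpolation=cv2.INTER_CUBIC))
for n,u,v,z in [("top",343,240,90),("scene",280,177,90),("top",313,240,78),("scene",309,175,78)]: print(n,px2w(n,u,v,z).round(1))
E
```

```text
top [ 512.8 -125.9   90. ]
scene [ 525.2 -125.8   90. ]
top [512.5 -56.9  78. ]
scene [525.1 -53.4  78. ]
```

View pics/top_c.png

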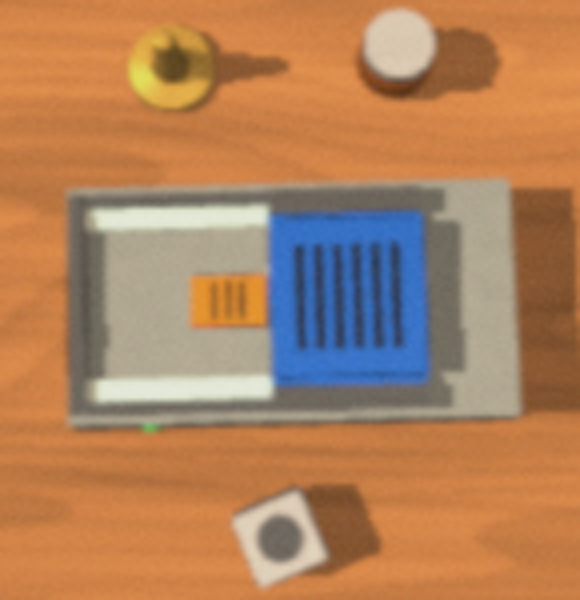

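The crop shows the small blue cover seated at crop (350,298), the tab left of it at (229,300), the bare deck on the right and the stop on the left. So the extractor's +y points image-left. The two cameras disagree by 12 mm in x, so I'll look at a scene crop as well.

Run:
```python
from h import *
im=cv2.imread("pics/scene0.png")[145:245,225:365]
cv2.imwrite("pics/scene_c.png",cv2.resize(im,(770,550),interpolation=cv2.INTER_CUBIC))
f=lambda x,y:(255+x/4,165+y/4)
for nm,x,y,z in [("back+x",512,180,60),("back-x",522,415,60),("stop+x",68,190,60),("stop-x",70,418,60),("tabL+",191,274,78),("tabL-",191,327,78),("tabR",268,300,78),("cap",272,213,90),("cap",425,212,90),("cap",430,378,90),("cap",276,378,90)]:
    print(nm,px2w("top",*f(x,y),z).round(1))
```

```text
back+x [ 588.  -222.6   60. ]
back-x [ 449.6 -226.9   60. ]
stop+x [577.9  43.1  60. ]
stop-x [443.4  37.1  60. ]
tabL+ [527.2 -32.7  78. ]
tabL- [496.5 -33.4  78. ]
tabR [512.8 -77.8  78. ]
cap [562.2 -79.4  90. ]
cap [ 564.2 -167.8   90. ]
cap [ 469.4 -170.4   90. ]
cap [467.9 -83.   90. ]
```

View pics/scene_c.png

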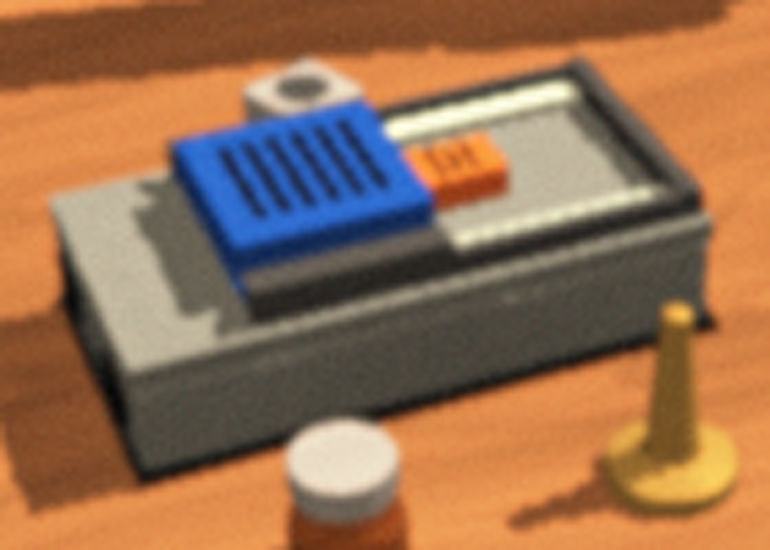

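```bash
cat > fit.py <<'E'
from h import *
from scipy.optimize import least_squares
T=lambda L:[(255+x/4,165+y/4) for x,y in L]
S=lambda L:[(225+x/5.5,145+y/5.5) for x,y in L]
M=[(70,-132.5,60),(-70,-132.5,60),(15,58.5,78),(-15,58.5,78),(45,12,90),(45,-78,90),(-45,-78,90),(-45,12,90)]
t=T([(512,180),(522,415),(191,274),(191,327),(272,213),(425,212),(430,378),(276,378)])
s=S([(128,372),(52,205),(508,160),(488,132),(434,212),(240,252),(172,145),(362,100)])
def g(p,pts):
    a=R.from_euler('z',p[2]).apply(np.array(pts,float)); return a+[p[0],p[1],0]
def go(sets):
    f=lambda p:np.concatenate([(w2px_all(n,g(p,M))-np.array(o)).ravel() for n,o in sets])
    r=least_squares(f,[513,-92,.03],loss='soft_l1'); print(r.x.round(3),np.abs(r.fun).max().round(2)); return r.x
def w2px_all(n,P): return np.array([w2px(n,q) for q in P])
go([("top",t)]);go([("scene",s)]);go([("top",t),("scene",s)])
E
python3 fit.py
```

```text
[ 5.14286e+02 -9.20420e+01  3.40000e-02] 1.44
[ 5.20549e+02 -9.19620e+01  4.70000e-02] 2.12
[ 5.15792e+02 -9.16120e+01  3.80000e-02] 3.14
```

The fits agree to within a few mm: extractor at about (516, -92), yaw 0.038. I'll shut the hand, go above the tab and take one look.

```bash
cat >> h.py <<'E'
X0,Y0,YAW=515.8,-91.6,.038
def L(x,y,z): return R.from_euler('z',YAW).apply([x,y,z])+[X0,Y0,0]
def quat(s=1):
    ex=R.from_euler('z',YAW).apply([s,0,0]); z=np.array([0,0,-1.]); return R.from_matrix(np.c_[np.cross(ex,z),ex,z]).as_quat(scalar_first=True)
def F(): return np.round(sensors.get_contact_force(),1)
E
python3 - <<'E'
from h import *
c=[(s,kin.ik(L(0,39.5,130),quat(s))) for s in(1,-1)]
q0=np.array(sensors.get_joint_pos())
c=[(np.abs(np.array(j)-q0).max(),s,j) for s,j in c if j is not None]; print(c)
s=min(c,key=lambda a:a[0])[1]; open("sgn","w").write(str(s))
hand.command_gripper(0.0)
ctrl.reach(L(0,39.5,160),quat(s)); ctrl.move_linear(L(0,39.5,105),vel=100)
print(sensors.get_time_s(),sensors.get_tcp_pos(),L(0,39.5,105),F())
a=cv2.resize(optics.camera("top")[165:315,255:400,::-1],(580,600),interpolation=cv2.INTER_CUBIC)
b=cv2.resize(optics.camera("scene")[100:250,225:365,::-1],(560,600),interpolation=cv2.INTER_CUBIC)
cv2.imwrite("pics/above.png",cv2.resize(np.hstack([a[:,:400],b[:,160:]]),(800,600)))
E
```

```text
[(np.float64(0.881861513229597), 1, array([-0.37431987,  0.49742424,  0.49699179,  1.99144617, -0.34607592,
        0.73513691,  0.36983626])), (np.float64(2.2446577133925474), -1, array([-0.75941219,  0.74545766,  1.09068689,  2.00964804, -0.84670717,
        0.93251767, -2.31587304]))]
4.0917 [514.59578713 -52.25158923 105.24258909] [514.29936121 -52.12851557 105.        ] [0.7 0.6 0.3]
```

View pics/above.png

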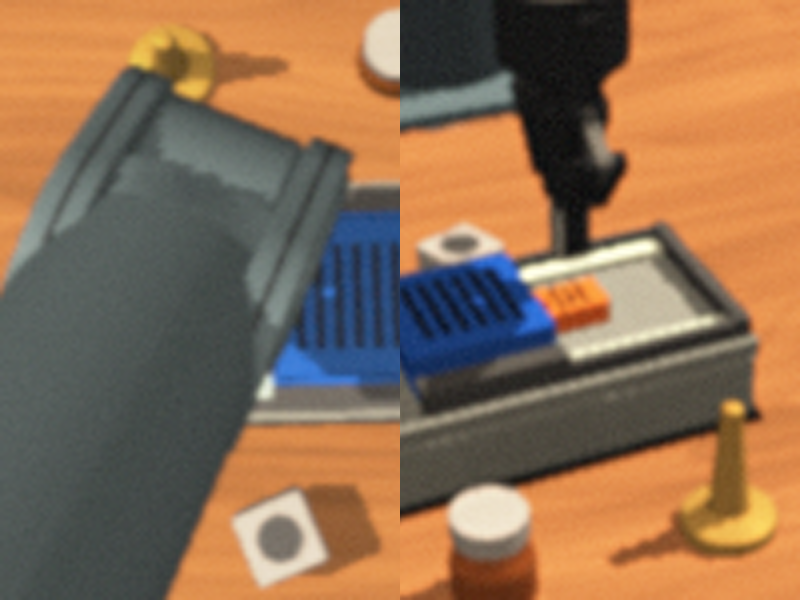

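The scene half shows the shut fingertips at about full pixel (307.5,162), straight above the tab top at (308,174). I'll compare that with the projection and then press.

Run:
```python
from h import *
p=sensors.get_tcp_pos(); e=w2px("scene",p); print("tip expected",e,"tab mid expected",w2px("scene",L(0,36.5,78)))
if np.abs(e-[307.5,162.5]).max()<4.5:
    f0=np.array(F())
    for z in [90,82,78,75,72,69,67,65,64,63,62,61,60]:
        ctrl.move_linear(L(0,39.5,z),vel=40); ctrl.sleep(.1); f=F()-f0; print(z,np.round(sensors.get_tcp_pos(),1),f)
        if f[2]>20 : break
    ctrl.sleep(.2)
    print(sensors.get_time_s())
```

```text
tip expected [307.6908295  163.11454684] tab mid expected [306.86799492 172.94728607]
90 [514.4 -52.2  90.1] [-1.4  0.5  0.6]
82 [514.3 -52.2  82. ] [-1.7 -0.2 -0.1]
78 [514.3 -52.2  78. ] [-0.2 -0.4  0.3]
75 [514.2 -52.1  74.9] [-0.5 -0.3 -0.3]
72 [514.2 -52.1  71.8] [ 0.1  0.3 -0.2]
69 [514.2 -52.1  68.9] [-0.4 -0.3  0.6]
67 [514.2 -52.1  66.9] [-1.4 -0.9 -0.2]
65 [514.3 -52.1  64.9] [-0.9 -0.6 -0.2]
64 [514.3 -52.1  64.1] [-1.6  0.   3.2]
63 [514.4 -52.1  64. ] [-5.5  0.4 16.9]
62 [514.4 -52.1  63.8] [-9.2  1.6 28.9]
8.6167
```

Hard stop at exactly 64 mm, the fully-in height. I'll go up, move behind the cover and check with a look.

Run:
```python
from h import *
ctrl.move_linear(L(0,39.5,125),vel=120)
ctrl.move_linear(L(0,-107,125),vel=150)
print(sensors.get_time_s(),sensors.get_tcp_pos(),L(0,-107,125),w2px("scene",sensors.get_tcp_pos()))
b=cv2.resize(optics.camera("scene")[110:240,225:365,::-1],(600,557),interpolation=cv2.INTER_CUBIC)
cv2.imwrite("pics/pressed.png",b)
```

```text
10.4167 [ 519.93398697 -197.31515781  124.76771021] [ 519.86502152 -198.5227553   125.        ] [247.93358704 169.46621243]
```

View pics/pressed.png

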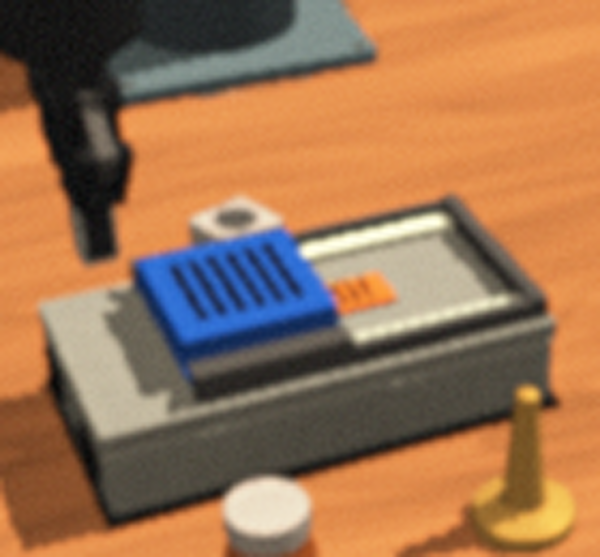

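The tab at crop (365,292) is now nearly flush with the deck, the cover is still seated at (235,290), and the fingers hang at (97,255), above the bare deck. Next I descend and push, watching the force.

Run:
```python
from h import *
f0=F()
for z in (90,73):
    ctrl.move_linear(L(0,-107,z),vel=80)
print(F()-f0,sensors.get_tcp_pos())
for y in [-97,-90,-80,-65,-45,-25,-8,5]:
    ctrl.move_linear(L(0,y,73),vel=40); f=F()-f0; print(y,f)
    if np.linalg.norm(f)>30: break
ctrl.sleep(.2)
print(sensors.get_time_s(),sensors.get_tcp_pos())
b=cv2.resize(optics.camera("scene")[110:240,225:365,::-1],(600,557),interpolation=cv2.INTER_CUBIC)
cv2.imwrite("pics/pushed.png",b)
```

```text
[ 0.4  0.6 -0.3] [ 519.39764886 -198.3634956    72.41230076]
-97 [ 0.9 -1.3  0.2]
-90 [ 0.1  0.7 -1.4]
-80 [ 1.5 -1.  -0.6]
-65 [0.7 0.8 0.4]
-45 [ 0.7 -0.4 -0.7]
-25 [ 0.3 -1.2  0.5]
-8 [0.2 0.1 0.7]
5 [0.9 0.  0. ]
15.6083 [515.62208373 -86.53286774  72.96846883]
```

View pics/pushed.png

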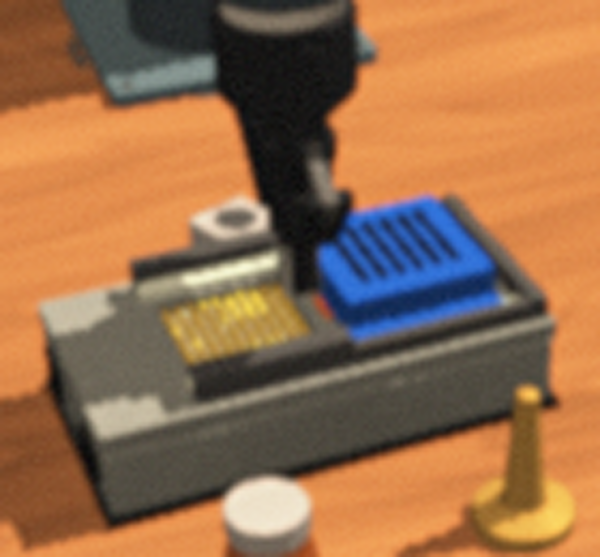

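The filter is uncovered at crop (240,320), and the cover is flat on the landing at (410,250), short of the stop. I'll back off, clear the hand and measure the cover.

Run:
```python
from h import *
ctrl.move_linear(L(0,-15,73),vel=80); ctrl.move_linear(L(0,-15,160),vel=120)
ctrl.move_linear(L(-20,-150,230),vel=150); ctrl.reach(L(-60,-330,250),quat(1)); ctrl.sleep(.3)
print(sensors.get_time_s(),F())
t=optics.camera("top")
m=cv2.inRange(cv2.cvtColor(t,cv2.COLOR_RGB2HSV),(100,120,60),(125,255,255))[165:315,255:400]
ys,xs=np.nonzero(m); c=px2w("top",255+(xs.min()+xs.max()+1)/2,165+np.median(ys),90); print("cover local",R.from_euler('z',-YAW).apply(c-[X0,Y0,0]),np.ptp(xs),np.ptp(ys))
a=cv2.resize(t[145:325,235:400,::-1],(550,600),interpolation=cv2.INTER_CUBIC)
cv2.imwrite("pics/final.png",a)
```

```text
19.175 [-0.  -0.4 -0.9]
cover local [5.70031354e-02 6.08976825e+01 9.00000000e+01] 38 46
```

View pics/final.png

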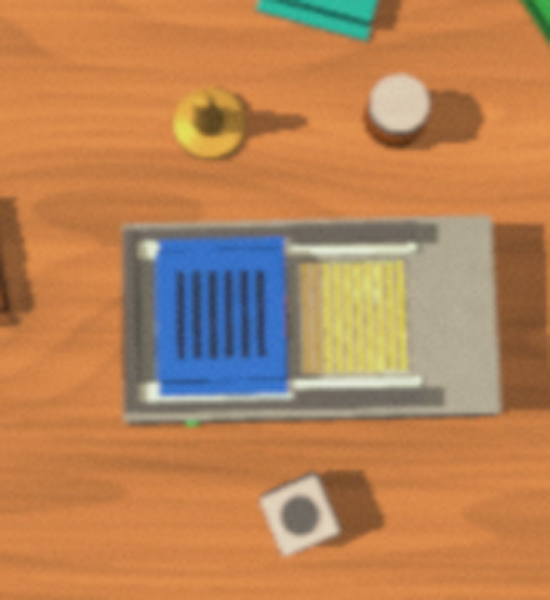

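The cover, at crop (222,315), lies square at local y of about 61 mm (50.5 needed). The opening at (355,315) is clear, the bystanders haven't moved, and the hand is out of view.

```bash
python3 -c "
from h import *
print(ticket.hand_in())"
```

```text
the job is handed in; nothing more can be done
None
```

The job is handed in, with no verdict returned: the tab is pressed fully in, the cover is pushed about 94 mm along and lies flat with the filter opening uncovered, the bystanders are where they stood, and the hand is clear.

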